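# Lever open the electrode compartment of a bench spectroscope

## Robot

A 6-joint arm with a two-finger parallel gripper is mounted at the origin on the work surface. World frame = base frame: x ahead of the robot, y to its left, z up, the work surface at z = 0. Lengths are in mm, angles in rad, forces in N, time in s.
With the tool pointing down it reaches from about 350 to 975 mm from the base axis. Payload 7.1 kg.
Tool frame: the origin (TCP) lies between the finger pads; the fingertips stand 19 mm ahead of it and the grasp point (between the pads) is the TCP; z points along the fingers, y is the line along which they close (so a half turn about z gives the same grasp; the last joint's range is limited). The gripper opens to 88 mm and grips with 3 to 60 N. Pads are 20 mm wide; open, the fingers measure 115 mm over their backs; the gripper's body (75 mm by 178 mm) begins 61 mm behind the grasp point.
Start: joints at [-1.327, 0.423, 1.63, -0, 1.089, -0.019], TCP at [162.385, -603.52, 241.675] pointing down, gripper open.
Joint ranges: [-3, 3], [-0.9, 2.11], [0.09, 2.58], [-1.31, 4.45], [0.11, 2.69], [-2.54, 2.54]. Speed limits (rad/s): [2.39, 2.39, 3.01, 3.14, 3.14, 3.14].

## Interface

Orientations are given as a rotation vector (axis times angle).
In Python, from workcell import ctrl gives the robot as it stands.
- The arm moves only by the tool arm_command, never from a script. Its argument "series" is a list of rows, each an object with "linear": the shift along the tool's x, y, z in m, a list of three; "turn": the turn about the tool's z in rad. A call has 1 to 10 rows; each row shifts and turns the commanded pose from where the row before left it, along the tool's axes as they then stand; what a row does not reach is not made up. A row lasts 1/10 s, in which the tool goes at most 50 mm and 8.59 degrees, less where a joint would pass 70% of its speed; a pose out of reach is approached as far as the arm can. A call with a gripper value outside its range is refused whole. "jaw" is the opening, from -1 (shut) to 1 (fully open), set as the call begins (left out, the last holds). The fingers move at their own pace and stop on an object; the grip force is fixed at half the most. Time passes only in rows, so rows that do not move let the fingers close. It gives the time, the measured TCP pose, the force, the opening and the grip force at its end, in the units of the state.
- ctrl.get_obs(): the state, without advancing time (a new reading comes with each control period).
- ctrl.get_image(name): name is "scene" or "side" or "wrist"; returns a dict with "frame" (400x640x3 uint8, blue, green, red), "fx", "fy", "cx", "cy" (pixels), "rvec" (rotation vector, rad) and "tvec" (3), from world to camera coordinates, as OpenCV has them. Camera axes: x right, y down, z forward; pixel columns grow to the right and rows downward; lengths in mm; the calibration is good to about 2 mm. A picture is of the moment at which its call begins. There is no depth.
- ctrl.close_job(): hands the job in; it is judged then, once.
The state is a dict: "t": time; "qpos": joint angles; "qvel": joint speeds; "joint_torque": joint torques, N m; "ee_pos": TCP position; "orientation": TCP orientation; "ft_force": force on the tool from outside, world axes, zero at the start; "moment": the same for the moment, N m; "width": finger opening in mm; "grasp_force": force on a finger pad.
Only numpy, scipy, OpenCV 4.12 (cv2) and the standard library are available. Lean on these libraries where they do the work, as an engineer would, in place of code of your own. Each camera call takes 0.05 s, during which the arm holds its last target. There are 200 camera calls.

## Task

Pick up the wooden-handled steel blade from the rubber mat, use it to lever the spectroscope's snap-shut front cover out of its catch at the pry ledge, and swing the cover fully back to its stop so that the copper disc can be changed. Keep the blade off the copper disc inside, then lay the blade flat on the mat again and leave the other things on the bench where they are.

Things in the scene. Friction and masses are not known exactly. Their poses are not given: they have to be found in the camera images.
- spectroscope: Cream instrument, fixed, 250 long (x), 160 wide, 110 high. Origin on the bench under the middle of its front face; x runs from the front face back to the hinge, z up. Front part (x 0-115): open compartment, walls 6 thick, rim at z = 100, on which the cover lies. Behind: fixed hood with eyepiece (top z = 150 at x = 200, y = 25) and a side knob reaching y = +-106 at x = 175.
- pry_ledge (a point): Fulcrum: middle of the outer top edge of an aluminium shelf 50 wide, jutting 12 from the front face, flat top at z = 94. At (-12, 0, 94) of the spectroscope, same axes. Above it a slot 50 wide, 6 high (z 94-100) runs in along +x under the closed cover: 12 of shelf, 6 of wall, then open compartment. The cover's lower front edge is bevelled 5 x 5, so the mouth (at x = 0) is 11 high.
- cover (a joint): Cover angle, rad: 0 shut, 1.8 fully back at its stop. Grey plate 115 long, 160 wide, 10 thick, 0.22 kg, front edge flush with the front face, rising as it opens. Two hidden spring balls at y = +-55 hold its front edge down with about 14 N; it is free once the edge is 10 up (0.09 rad). Then a stiff hinge lets it stay wherever it is left; 1 to 4 N at the edge swings it.
- cover_hinge (a point): Middle of the hinge line, at x = 115, y = 0, z = 100 of spectroscope, axes as the spectroscope's. The cover's underside is a plane through this line (also when it is open).
- cover_edge (a point): Middle of the cover's front edge, at the level of its underside, 115 from the hinge line; moves with the cover.
- disc: Copper disc electrode, 60 diameter, 4 thick, upright in the compartment, axis along the spectroscope's y. Origin at its centre, (62, 0, 52) of the spectroscope; its top is at z = 82, 18 under the shut cover. The blade must not press on it.
- blade: Tool 205 long, 0.11 kg, lying flat. Wooden handle 110 long, 20 wide, 24 high; origin at the middle of the handle's underside, x along the tool to the tip, z up. Ferrule to x = 66, then a stiff flat steel blade 20 wide, 2 thick to x = 150, its mid-plane at z = 12, so it hangs clear of the mat. Centre of mass near x = 20.
- blade_tip (a point): End of the blade, on its mid-plane: x = 150, y = 0, z = 12 of blade.
- mat: Black rubber mat, fixed, 260 (x) by 150 (y), 3 thick, origin on the bench under its centre. The blade lies on it at the start and goes back on it (the middle of the handle within the mat's outline).
- tray: Fixed wooden tray 200 (x) by 140 (y), 28 high, with two steel samples in it; a bystander. Origin on the bench under its centre. Mat and tray lie on either side of the spectroscope, and may have changed places.
- sample_round: Steel cylinder, 44 diameter, 38 high, standing in the tray; bystander. Origin at the centre of its underside.
- sample_bar: Steel block 50 x 35 x 35 in the tray; bystander. Origin at the centre of its underside.
- jar: Amber jar 64 diameter, 85 high, standing to the robot's left beyond the mat or tray; bystander. Origin at the centre of its underside.
- arc_head: Hand-held arc head with aluminium fork, 255 long, 108 wide at most, 55 high, lying to the robot's right beyond the mat or tray; bystander. Origin on the bench near its middle.
Mind the look-alikes: they are no part of the job. Of the things that look like the blade, take the one that is nearest to the robot's base at the start.

How it is judged:
By the outcome, as a careful person would: the job done as asked, in the order asked, and still so for the second after the job is handed in, with the robot touching nothing.
It also fails if it takes over 58 s, if anything falls off the work surface, if the arm or the gripper's body presses on something with over 40 N, if the wrist force passes 120 N, or if a joint passes its speed limit or range.

## Working session

There is one attempt and no reset: what is moved stays moved. The work goes in short steps, Python scripts to look and compute and a tool call to move; the robot and the scene stay as the last step left them, time stands still between calls to the robot, and variables do not carry over. Pictures are saved under pics/ and viewed, at most 10 in all, crops included, and the job is handed in when it is done.

Besides the shell and the picture viewer there is one more tool, called by a JSON object that holds its "name" and its "arguments". arm_command: Moves the arm, as the interface text tells. Its arguments: {"type":"object","properties":{"series":{"type":"array"},"jaw":{"type":"number"}},"required":["series"]}

```bash
ls; mkdir -p pics; python3 - <<'E'
from workcell import ctrl
import cv2,json,numpy as np
o=ctrl.get_obs();print(o)
for n in("scene","side","wrist"):
    d=ctrl.get_image(n);cv2.imwrite(f"pics/{n}0.png",d["frame"])
    print(n,d["fx"],d["fy"],d["cx"],d["cy"],d["rvec"],d["tvec"])
E
```

```text
pics
{'t': 0.0, 'qpos': array([-1.32702713e+00,  4.23854924e-01,  1.63065380e+00, -5.34169822e-05,
        1.08859953e+00, -1.90314089e-02]), 'qvel': array([-0.00051688,  0.00112945,  0.00099059, -0.00114082, -0.00101729,
       -0.00302263]), 'joint_torque': array([ 2.65802788e-03, -5.44619286e+01, -2.73671150e+01,  6.46269880e-02,
        2.27436551e-02, -9.62863146e-05]), 'ee_pos': array([ 162.23565492, -603.04802398,  240.90710482]), 'orientation': array([-3.11301731e+00, -4.11461311e-01,  3.40631712e-04]), 'ft_force': array([-0.56486165, -0.33472628, -1.05751247]), 'moment': array([ 0.0123774 , -0.0074205 , -0.02165421]), 'grasp_force': 0.0, 'width': 87.2744285762276}
scene 403.8904164984546 403.8904164984546 312.7148877638746 198.27797231634707 [ 1.93040389  1.62310996 -0.59013202] [-196.36302416 -358.73004441 1502.23008957]
side 474.5317736076812 474.5317736076812 325.31978685866295 202.8860778004641 [ 0.62906553 -2.54639901  1.31164198] [ 546.86666595  187.6879531  1210.07328643]
wrist 326.46262095281367 326.46262095281367 324.794341270459 190.59726142196843 [-2.29838891  1.76039215  0.2629568 ] [-624.2047514   -36.50207683  391.08540587]
```

View pics/scene0.png

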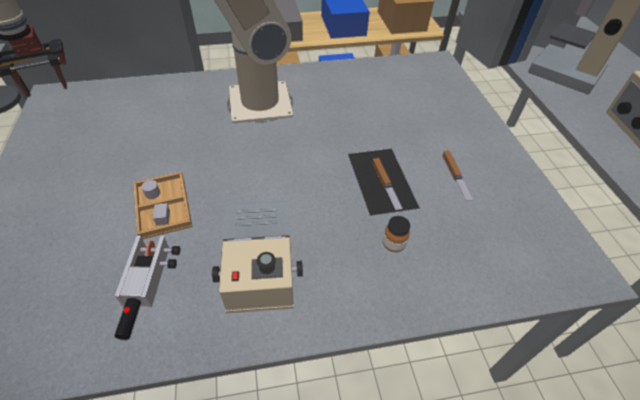

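View pics/side0.png

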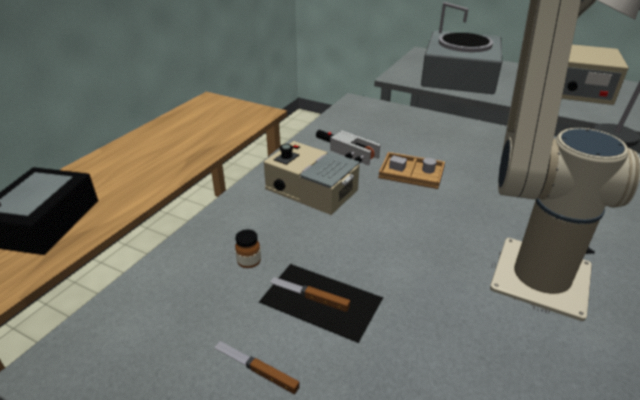

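The scene view shows two blade-like tools: A on the black mat (handle at 382,170, tip at 397,207) and B on the bare bench (handle at 452,162, tip at 468,198). The tray is at (161,203), the spectroscope at (257,270), and its cover at (256,218), facing the robot. A fits so far because it is on the mat. I'll check the distances to the base and look closer.

```bash
cat > h.py <<'E'
import cv2,numpy as np,pickle
from workcell import ctrl
def grab(n,tag):
    d=ctrl.get_image(n);pickle.dump(d,open(f"pics/{tag}.pkl","wb"));cv2.imwrite(f"pics/{tag}.png",d["frame"]);return d
def load(tag): return pickle.load(open(f"pics/{tag}.pkl","rb"))
def cam(d):
    R=cv2.Rodrigues(np.array(d["rvec"],float))[0];t=np.array(d["tvec"],float).ravel()
    K=np.array([[d["fx"],0,d["cx"]],[0,d["fy"],d["cy"]],[0,0,1]]);return K,R,t
def ray(d,p,z):
    K,R,t=cam(d);c=-R.T@t;v=R.T@np.linalg.inv(K)@[p[0],p[1],1];return c+v*(z-c[2])/v[2]
def proj(d,P):
    K,R,t=cam(d);q=(K@(R@np.atleast_2d(P).T+t[:,None])).T;return q[:,:2]/q[:,2:]
def crop(d,x0,y0,x1,y1,s):
    return cv2.resize(d["frame"][y0:y1,x0:x1],None,fx=s,fy=s,interpolation=cv2.INTER_CUBIC)
E
python3 - <<'E'
from h import *
a=grab("scene","s1");b=grab("side","d1")
for n,p,z in[("A h",(382,170),20),("A tip",(397,207),15),("B h",(452,162),20),("B tip",(468,198),12)]:print(n,ray(a,p,z).round(),np.hypot(*ray(a,p,z)[:2]).round())
for n,p,z in[("A h",(328,297),20),("A tip",(274,282),15),("B h",(275,375),20),("B tip",(217,346),12)]:print("side",n,ray(b,p,z).round())
for p in[(221,265),(293,263),(222,309),(294,307)]:print(ray(a,p,110).round())
A=crop(a,340,140,480,220,5);B=crop(a,200,200,310,320,4)
im=np.zeros((600,800,3),np.uint8)
im[:400,:700]=A;cv2.imwrite("pics/c1.png",im[:400])
m=np.hstack([B[:480],crop(b,250,130,370,220,3)[:,:] if 0 else cv2.copyMakeBorder(crop(b,255,130,365,220,3),0,210,0,0,cv2.BORDER_CONSTANT)])
print(m.shape);cv2.imwrite("pics/c2.png",m)
E
```

```text
A h [438. 338.  20.] 553.0
A tip [585. 340.  15.] 676.0
B h [440. 567.  20.] 718.0
B tip [584. 559.  12.] 808.0
side A h [436. 333.  20.]
side A tip [578. 347.  15.]
side B h [434. 569.  20.]
side B tip [585. 562.  12.]
[ 756. -149.  110.]
[778.  13. 110.]
[ 864. -150.  110.]
[885.  -1. 110.]
(480, 770, 3)
```

View pics/c1.png

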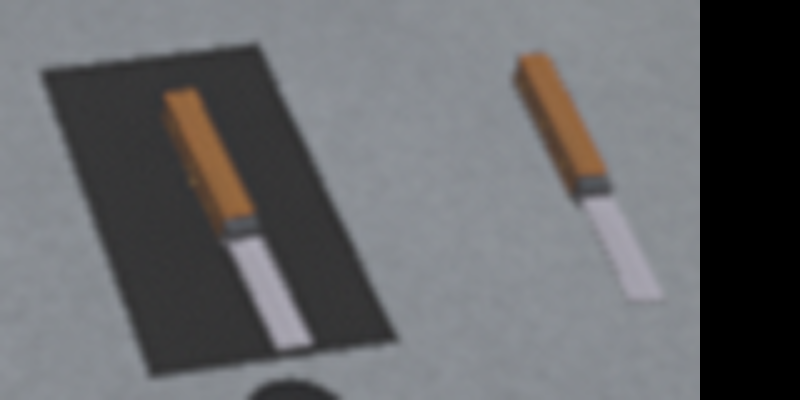

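View pics/c2.png

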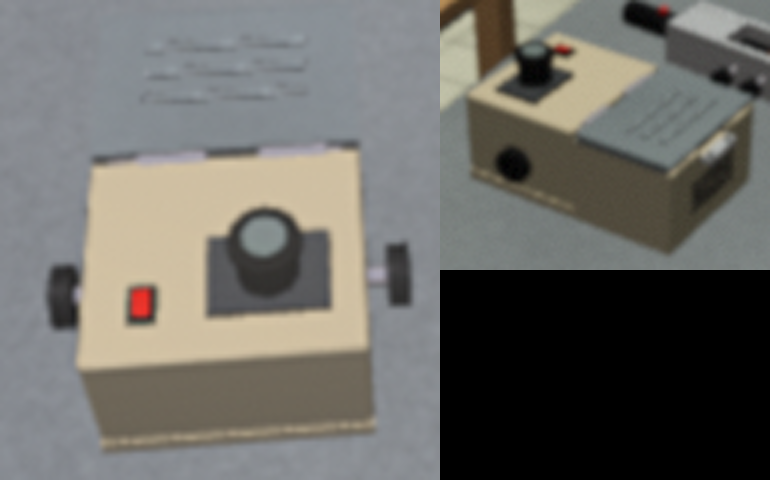

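The crops confirm it. A lies on the mat, with its handle end at crop (180,91) and tip at (295,347), 553 mm from the base. B lies on the bare bench at 718 mm, so A is the one. On the spectroscope, the hood's top corners are at crop (93,163), (359,150), (367,350) and (78,369), and the ledge faces the robot.

```bash
python3 - <<'E'
from h import *
from scipy.optimize import least_squares
a=load("s1");b=load("d1")
A=lambda x,y:(200+x/4,200+y/4)
B=lambda x,y:(255+(x-440)/3,130+y/3)
L=[(a,A(78,369),(250,-80,110)),(a,A(367,350),(250,80,110)),(a,A(93,163),(115,-80,110)),(a,A(359,150),(115,80,110)),
(b,B(470,97),(250,80,110)),(b,B(562,35),(250,-80,110)),(b,B(668,168),(0,80,110)),(b,B(750,100),(0,-80,110)),(b,B(668,252),(0,80,0))]
def res(q,L):
    c,s=np.cos(q[2]),np.sin(q[2])
    return np.concatenate([proj(d,(q[0]+c*P[0]-s*P[1],q[1]+s*P[0]+c*P[1],P[2]))[0]-p for d,p,P in L])
r=least_squares(res,[630,-70,0],args=(L,));print("spec",r.x.round(3),r.fun.round(1))
C=lambda x,y:(340+x/5,140+y/5)
L=[(a,C(164,93),(-55,-10,27)),(a,C(196,89),(-55,10,27)),(a,C(254,215),(55,10,27)),(a,C(222,222),(55,-10,27)),(a,C(277,349),(150,-10,15)),(a,C(313,345),(150,10,15))]
r=least_squares(res,[440,335,0],args=(L,));print("blade",r.x.round(3),r.fun.round(1))
L=[(a,C(42,70),(-130,-75,3)),(a,C(258,44),(-130,75,3)),(a,C(397,341),(130,75,3)),(a,C(150,377),(130,-75,3))]
r=least_squares(res,[480,335,0],args=(L,));print("mat",r.x.round(3),r.fun.round(1))
E
```

```text
spec [ 5.78845e+02 -5.27000e+01 -9.90000e-02] [-1.4 -1.4  0.4 -1.4 -1.  -1.2 -0.2 -1.8 -3.1 -2.2 -2.8 -2.  -0.4 -0.7
  0.4 -1.9 -1.   2.3]
blade [4.45999e+02 3.33797e+02 5.30000e-02] [ 0.   0.1 -0.4 -0.   0.3 -0.4  0.4 -0.7  0.2  0.6 -0.5  0.3]
mat [4.61906e+02 3.32606e+02 8.00000e-03] [-0.5 -0.1  0.3 -0.1  0.3  0.1 -0.2 -0. ]
```

```bash
cat >> h.py <<'E'
def pose():
    o=ctrl.get_obs();R=cv2.Rodrigues(np.array(o["orientation"],float))[0];return o,np.array(o["ee_pos"]),np.arctan2(R[1,0],R[0,0])
def plan(target,yaw):
    "total shift in tool axes (after the turn), and the turn"
    o,p,y=pose();d=np.array(target)-p;c,s=np.cos(yaw),np.sin(yaw)
    print("t%.2f"%o["t"],"pos",p.round(1),"yaw %.3f"%y,"shift xyz mm",np.round([c*d[0]+s*d[1],s*d[0]-c*d[1],-d[2]],1),"turn %.3f"%(y-yaw),"F",np.round(o["ft_force"],1),"w %.1f g %.1f"%(o["width"],o["grasp_force"]),"q",np.round(o["qpos"],2))
E
python3 - <<'E'
from h import *
d=grab("wrist","w1");K,R,t=cam(d);o,p,y=pose();c=-R.T@t
print("cam-tcp",(c-p).round(),"fwd",R[2].round(2),"right",R[0].round(2),y)
plan((440,-90,241),-0.099)
E
```

```text
cam-tcp [ 77.  21. 143.] fwd [-0.28 -0.08 -0.96] right [ 0.26 -0.97  0.  ] 0.2627956841943907
t0.30 pos [ 162.3 -603.4  241.4] yaw 0.263 shift xyz mm [ 2.256e+02 -5.383e+02  4.000e-01] turn 0.362 F [ 0.4  0.4 -0.2] w 88.0 g 0.0 q [-1.33  0.42  1.63  0.    1.09 -0.02]
```

{"name": "arm_command", "arguments": {"series": [{"linear": [0, 0, 0], "turn": 0.12}, {"linear": [0, 0, 0], "turn": 0.12}, {"linear": [0, 0, 0], "turn": 0.12}, {"linear": [0.02, -0.041, 0], "turn": 0}, {"linear": [0.02, -0.041, 0], "turn": 0}, {"linear": [0.02, -0.041, 0], "turn": 0}, {"linear": [0.02, -0.041, 0], "turn": 0}, {"linear": [0.02, -0.041, 0], "turn": 0}, {"linear": [0.02, -0.041, 0], "turn": 0}, {"linear": [0.02, -0.041, 0], "turn": 0}], "jaw": 1}}

```text
t: 1.3
ee_pos: [330.2, -329.9, 241.9]
orientation: [3.138, -0.153, 0.001]
ft_force: [0.1, 0.2, 0.1]
width: 87.9
grasp_force: 0.0
```

{"name": "arm_command", "arguments": {"series": [{"linear": [0.02, -0.041, 0], "turn": 0}, {"linear": [0.02, -0.041, 0], "turn": 0}, {"linear": [0.02, -0.041, 0], "turn": 0}, {"linear": [0.02, -0.041, 0], "turn": 0}, {"linear": [0.02, -0.041, 0], "turn": 0}, {"linear": [0.02, -0.041, 0], "turn": 0}, {"linear": [0.02, -0.041, 0], "turn": 0}, {"linear": [0, 0, 0], "turn": 0}, {"linear": [0, 0, 0], "turn": 0}]}}

```text
t: 2.2
ee_pos: [496.8, -58.6, 241.5]
orientation: [3.138, -0.148, -0.001]
ft_force: [0.1, -0.4, -0.3]
width: 87.7
grasp_force: 0.0
```

```bash
python3 - <<'E'
from h import *
d=grab("wrist","w2");plan((466,335,120),0.053)
cv2.imwrite("pics/w2b.png",crop(d,0,0,640,400,1.25))
E
```

```text
t2.25 pos [496.3 -59.4 241.5] yaw -0.096 shift xyz mm [  -9.4 -395.5  121.5] turn -0.149 F [-0.3  1.  -0.1] w 87.5 g 0.0 q [-0.14  0.24  1.9  -0.    1.    1.52]
```

View pics/w2b.png

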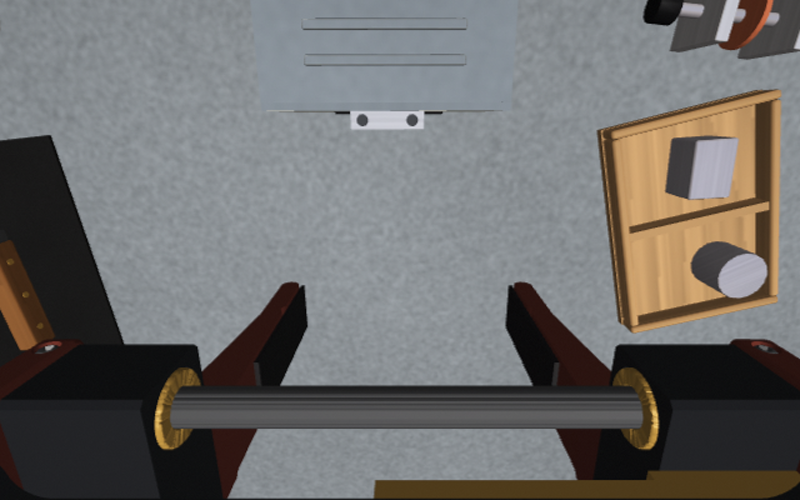

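The wrist view shows the ledge's front corners at (351,130) and (424,129) and the cover's front edge from (266,110) to (512,109). The tray is on the right and the mat on the left.

```bash
python3 - <<'E'
from h import *
d=load("w2");f=lambda x,y,z:ray(d,(x/1.25,y/1.25),z).round(1)
l,r=f(351,130,94),f(424,129,94);print(l,r,(l+r)/2,np.arctan2(*(l-r)[:2])*-1)
l,r=f(266,109.5,110),f(512,108.5,110);print(l,r,(l+r)/2,np.arctan2(*(l-r)[:2])*-1)
E
```

```text
[568.9 -27.5  94. ] [564.8 -77.6  94. ] [566.85 -52.55  94.  ] -0.08165436696729562
[587.   23.1 110. ] [ 572.8 -134.3  110. ] [579.9 -55.6 110. ] -0.08997244459592811
```

{"name": "arm_command", "arguments": {"series": [{"linear": [0, 0, 0], "turn": -0.149}, {"linear": [-0.001, -0.047, 0.014], "turn": 0}, {"linear": [-0.001, -0.047, 0.014], "turn": 0}, {"linear": [-0.001, -0.047, 0.014], "turn": 0}, {"linear": [-0.001, -0.047, 0.014], "turn": 0}, {"linear": [-0.001, -0.047, 0.014], "turn": 0}, {"linear": [-0.001, -0.047, 0.014], "turn": 0}, {"linear": [-0.001, -0.047, 0.014], "turn": 0}, {"linear": [-0.001, -0.047, 0.014], "turn": 0}, {"linear": [-0.001, -0.02, 0.01], "turn": 0}]}}

```text
t: 3.25
ee_pos: [467.5, 337.3, 119.1]
orientation: [-3.14, -0.081, -0.001]
ft_force: [0.6, 0.1, -0.0]
width: 88.2
grasp_force: 0.0
```

{"name": "arm_command", "arguments": {"series": [{"linear": [0, 0, 0], "turn": 0}, {"linear": [0, 0, 0], "turn": 0}]}}

```text
t: 3.45
ee_pos: [467.4, 334.0, 119.5]
orientation: [3.14, 0.08, -0.001]
ft_force: [0.7, 0.3, 0.0]
width: 87.5
grasp_force: 0.0
```

```bash
python3 - <<'E'
from h import *
d=grab("wrist","w3");plan((466,335,24),0.053)
cv2.imwrite("pics/w3b.png",crop(d,0,0,640,400,1.25))
E
```

```text
t3.50 pos [467.6 333.8 119.9] yaw 0.050 shift xyz mm [-1.5 -1.3 95.9] turn -0.003 F [ 0.  -0.3  0.2] w 87.7 g 0.0 q [ 0.6   0.52  1.82 -0.    0.81  2.12]
```

View pics/w3b.png

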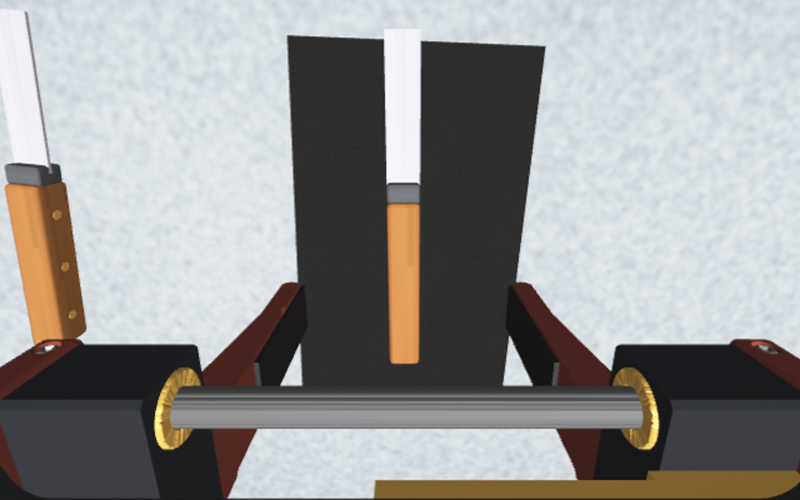

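The blade is centred between the fingers and aligned with the tool. Its tip corners are at (384,29) and (420,29), and its handle end is at (390-419,363). I'll refine the pose and then descend.

```bash
python3 - <<'E'
from h import *
d=load("w3");f=lambda x,y,z:ray(d,(x/1.25,y/1.25),z).round(1)
t=f(402.5,29,16);h=f(404.5,361,27);fr=f(404,204,27);print(t,h,fr,np.arctan2(*(t-h)[[1,0]]),np.hypot(*(t-h)[:2]))
E
```

```text
[590.9 342.2  16. ] [389.4 330.9  27. ] [495.9 336.6  27. ] 0.05602072711507348 201.8165999119002
```

{"name": "arm_command", "arguments": {"series": [{"linear": [0, -0.001, 0.03], "turn": 0}, {"linear": [0, 0, 0.03], "turn": 0}, {"linear": [0, 0, 0.025], "turn": 0}, {"linear": [0, 0, 0.01], "turn": 0}, {"linear": [0, 0, 0], "turn": 0}, {"linear": [0, 0, 0], "turn": 0}]}}

```text
t: 4.1
ee_pos: [468.1, 336.2, 25.7]
orientation: [-3.14, -0.079, -0.001]
ft_force: [0.1, 0.9, -0.8]
width: 87.8
grasp_force: 0.0
```

```bash
python3 - <<'E'
from h import *
plan((466,335,24),0.053)
E
```

```text
t4.10 pos [468.1 336.2  25.7] yaw 0.051 shift xyz mm [-2.1  1.1  1.7] turn -0.002 F [ 0.1  0.9 -0.8] w 87.8 g 0.0 q [ 0.6   0.67  1.83 -0.    0.63  2.12]
```

{"name": "arm_command", "arguments": {"series": [{"linear": [0, 0, 0.001], "turn": 0}, {"linear": [0, 0, 0], "turn": 0}, {"linear": [0, 0, 0], "turn": 0}, {"linear": [0, 0, 0], "turn": 0}, {"linear": [0, 0, 0], "turn": 0}, {"linear": [0, 0, 0], "turn": 0}, {"linear": [0, 0, 0], "turn": 0}, {"linear": [0, 0, 0], "turn": 0}, {"linear": [0, 0, 0], "turn": 0}, {"linear": [0, 0, 0], "turn": 0}], "jaw": -1}}

```text
t: 5.1
ee_pos: [467.2, 336.6, 23.6]
orientation: [3.14, 0.081, -0.0]
ft_force: [0.4, 0.4, -0.4]
width: 20.0
grasp_force: 30.0
```

{"name": "arm_command", "arguments": {"series": [{"linear": [0, 0, -0.015], "turn": 0}, {"linear": [0, 0, -0.025], "turn": 0}, {"linear": [0, 0, -0.03], "turn": 0}, {"linear": [0, 0, -0.03], "turn": 0}, {"linear": [0, 0, -0.02], "turn": 0}, {"linear": [0, 0, 0], "turn": 0.047}, {"linear": [0, 0, 0], "turn": 0.047}, {"linear": [0, 0, 0], "turn": 0.047}]}}

```text
t: 5.9
ee_pos: [467.3, 336.6, 145.1]
orientation: [-3.138, 0.143, -0.001]
ft_force: [-0.2, -0.1, -1.4]
width: 19.7
grasp_force: 30.0
```

{"name": "arm_command", "arguments": {"series": [{"linear": [-0.001, 0.02, 0], "turn": 0}, {"linear": [-0.001, 0.04, 0], "turn": 0}, {"linear": [-0.001, 0.042, 0], "turn": 0}, {"linear": [-0.001, 0.042, 0], "turn": 0}, {"linear": [-0.001, 0.042, 0], "turn": 0}, {"linear": [-0.001, 0.042, 0], "turn": 0}, {"linear": [-0.001, 0.042, 0], "turn": 0}, {"linear": [-0.001, 0.042, 0], "turn": 0}, {"linear": [-0.001, 0.042, 0], "turn": 0}, {"linear": [0, 0.022, 0], "turn": 0}]}}

```text
t: 6.9
ee_pos: [424.2, -39.5, 144.6]
orientation: [3.138, -0.143, 0.001]
ft_force: [0.4, 0.8, -0.8]
width: 19.8
grasp_force: 30.0
```

{"name": "arm_command", "arguments": {"series": [{"linear": [0, 0, 0.015], "turn": 0}, {"linear": [0, 0, 0.015], "turn": 0}, {"linear": [0, 0, 0.005], "turn": 0}, {"linear": [0, 0, 0], "turn": 0}, {"linear": [0, 0, 0], "turn": 0}]}}

```text
t: 7.4
ee_pos: [425.1, -36.9, 109.3]
orientation: [3.138, -0.139, 0.001]
ft_force: [-0.4, -0.5, -0.3]
width: 19.9
grasp_force: 30.0
```

```bash
python3 - <<'E'
from h import *
plan((423.6,-40,106),-0.09)
d=grab("wrist","w4");b=grab("side","d4")
A=crop(d,150,0,520,200,2.1)[:420,:776];B=crop(b,300,130,494,175,4);print(B.shape)
B=B[:,:776];cv2.imwrite("pics/c4.png",np.vstack([A,B]))
E
```

```text
t7.40 pos [425.1 -36.9 109.3] yaw -0.089 shift xyz mm [-1.2  3.2  3.3] turn 0.001 F [-0.4 -0.5 -0.3] w 19.9 g 30.0 q [-0.11  0.37  2.14  0.    0.63  1.54]
(180, 776, 3)
```

View pics/c4.png

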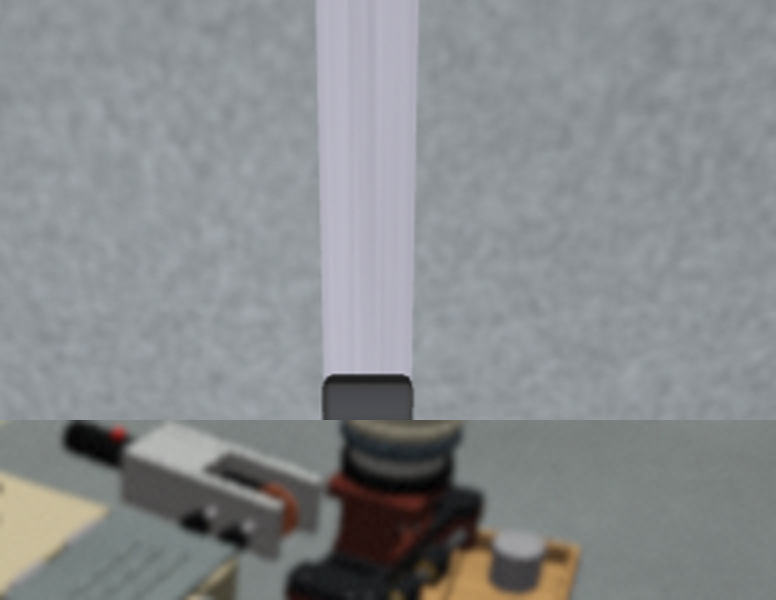

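The wrist view shows the blade level and straight ahead, but the tip is out of view. I'll bring the tip up to the mouth and look from the side.

{"name": "arm_command", "arguments": {"series": [{"linear": [0, 0.002, 0.003], "turn": 0}, {"linear": [0.005, 0, 0], "turn": 0}, {"linear": [0.006, 0, 0], "turn": 0}, {"linear": [0, 0, 0], "turn": 0}, {"linear": [0, 0, 0], "turn": 0}]}}

```text
t: 8.0
ee_pos: [435.8, -40.1, 105.6]
orientation: [-3.138, 0.14, -0.0]
ft_force: [-0.3, 0.2, -1.5]
width: 20.0
grasp_force: 30.0
```

```bash
python3 - <<'E'
from h import *
plan((438,-42,106),-0.09);o,p,y=pose()
b=grab("side","d5");plan((438,-42,106),-0.09)
tip=p+np.array([126*np.cos(y),126*np.sin(y),-9]);print(tip,proj(b,tip),proj(b,(567,-52.5,94)),proj(b,(569,-27.5,94)))
cv2.imwrite("pics/c5.png",crop(b,310,140,410,215,8))
E
```

```text
t8.00 pos [435.8 -40.1 105.6] yaw -0.089 shift xyz mm [ 2.4  1.7 -0.4] turn 0.001 F [-0.3  0.2 -1.5] w 20.0 g 30.0 q [-0.12  0.39  2.12  0.    0.63  1.54]
t8.05 pos [435.5 -40.1 105.6] yaw -0.089 shift xyz mm [ 2.7  1.7 -0.4] turn 0.001 F [ 0.5  0.  -0.6] w 19.9 g 30.0 q [-0.12  0.39  2.12  0.    0.63  1.54]
[561.30713244 -51.32002803  96.64905756] [[350.24766944 178.47584264]] [[348.63483252 178.54676498]] [[344.37036913 182.44713129]]
```

View pics/c5.png

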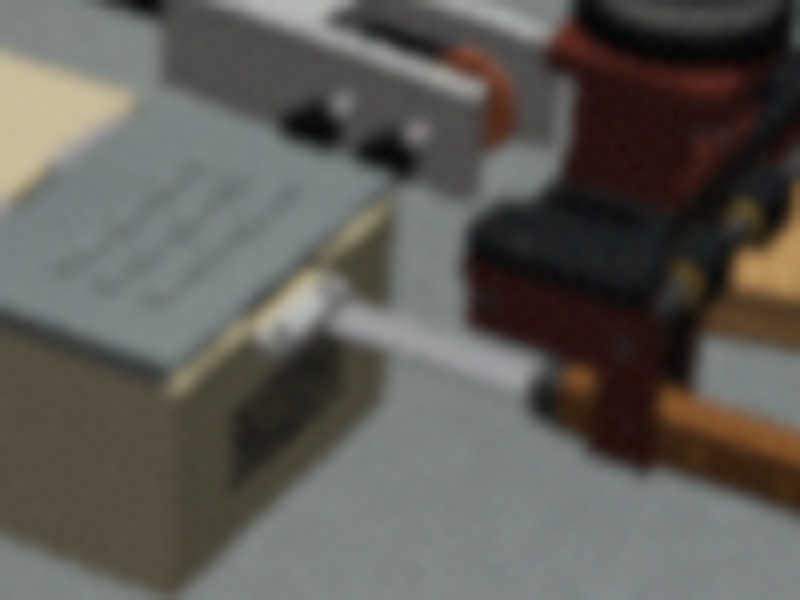

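The side crop shows the blade tip (about 330,300) right at the ledge's outer edge, level with its top and centred. Now I'll insert it slowly.

{"name": "arm_command", "arguments": {"series": [{"linear": [0.004, 0, 0], "turn": 0}, {"linear": [0.005, 0.0005, 0], "turn": 0}, {"linear": [0.005, 0.0005, 0], "turn": 0}, {"linear": [0.004, 0, 0], "turn": 0}, {"linear": [0, 0, 0], "turn": 0}]}}

```text
t: 8.55
ee_pos: [454.2, -42.8, 105.7]
orientation: [3.138, -0.14, 0.001]
ft_force: [0.7, 1.1, -0.8]
width: 20.0
grasp_force: 30.0
```

```bash
python3 - <<'E'
from h import *
plan((481,-45,106),-0.09)
E
```

```text
t8.55 pos [454.2 -42.8 105.7] yaw -0.089 shift xyz mm [26.9 -0.2 -0.3] turn 0.001 F [ 0.7  1.1 -0.8] w 20.0 g 30.0 q [-0.12  0.41  2.08  0.    0.65  1.54]
```

{"name": "arm_command", "arguments": {"series": [{"linear": [0.004, 0, 0], "turn": 0}, {"linear": [0.005, 0, 0], "turn": 0}, {"linear": [0.005, 0, 0], "turn": 0}, {"linear": [0.005, 0, 0], "turn": 0}, {"linear": [0.005, 0, 0], "turn": 0}, {"linear": [0.004, 0, 0], "turn": 0}, {"linear": [0, 0, 0], "turn": 0}]}}

```text
t: 9.25
ee_pos: [482.0, -45.2, 105.7]
orientation: [3.138, -0.14, 0.001]
ft_force: [0.7, 0.2, -1.0]
width: 19.7
grasp_force: 30.0
```

```bash
python3 - <<'E'
from h import *
plan((481,-45,106),-0.09)
E
```

```text
t9.25 pos [482.  -45.2 105.7] yaw -0.089 shift xyz mm [-1.  -0.1 -0.3] turn 0.001 F [ 0.7  0.2 -1. ] w 19.7 g 30.0 q [-0.12  0.44  2.02  0.    0.68  1.54]
```

{"name": "arm_command", "arguments": {"series": [{"linear": [0, 0, 0.002], "turn": 0}, {"linear": [0, 0, 0.002], "turn": 0}, {"linear": [0, 0, 0.002], "turn": 0}, {"linear": [0, 0, 0.002], "turn": 0}, {"linear": [0, 0, 0.002], "turn": 0}, {"linear": [0, 0, 0], "turn": 0}]}}

```text
t: 9.85
ee_pos: [481.1, -45.1, 95.5]
orientation: [-3.138, 0.14, 0.0]
ft_force: [-0.8, 0.9, 2.1]
width: 19.8
grasp_force: 30.0
```

{"name": "arm_command", "arguments": {"series": [{"linear": [0, 0, 0.003], "turn": 0}, {"linear": [0, 0, 0.003], "turn": 0}, {"linear": [0, 0, 0.002], "turn": 0}, {"linear": [0, 0, 0], "turn": 0}]}}

```text
t: 10.25
ee_pos: [481.7, -45.2, 87.8]
orientation: [3.138, -0.14, 0.001]
ft_force: [-1.3, 1.4, 8.8]
width: 19.8
grasp_force: 30.0
```

{"name": "arm_command", "arguments": {"series": [{"linear": [0, 0, 0.003], "turn": 0}, {"linear": [0, 0, 0.003], "turn": 0}, {"linear": [0, 0, 0.003], "turn": 0}, {"linear": [0, 0, 0], "turn": 0}]}}

```text
t: 10.65
ee_pos: [482.8, -45.3, 79.2]
orientation: [3.138, -0.14, 0.005]
ft_force: [0.1, 1.4, 5.8]
width: 20.3
grasp_force: 30.0
```

```bash
python3 - <<'E'
from h import *
plan((481,-45,80),-0.09)
b=grab("side","d6")
A=crop(load("d5"),255,120,405,220,2.6);B=crop(b,255,120,405,220,5)
cv2.imwrite("pics/c6.png",B)
E
```

```text
t10.65 pos [482.8 -45.3  79.2] yaw -0.089 shift xyz mm [-1.8 -0.2 -0.8] turn 0.001 F [0.1 1.4 5.8] w 20.3 g 30.0 q [-0.12  0.49  2.03  0.    0.62  1.54]
```

{"name": "arm_command", "arguments": {"series": [{"linear": [0, 0, 0.003], "turn": 0}, {"linear": [0, 0, 0.003], "turn": 0}, {"linear": [0, 0, 0.003], "turn": 0}, {"linear": [0, 0, 0], "turn": 0}]}}

```text
t: 11.1
ee_pos: [483.7, -45.4, 70.1]
orientation: [3.138, -0.14, 0.008]
ft_force: [1.6, 0.7, 3.9]
width: 20.0
grasp_force: 30.0
```

```bash
python3 - <<'E'
from h import *
plan((481,-45,70),-0.09)
b=grab("side","d6")
c,s=np.cos(-.09),np.sin(-.09)
W=lambda x,y,z:(579+c*x-s*y,-54+s*x+c*y,z)
def cov(a,r,y,n): return W(115-r*np.cos(a)+n*np.sin(a)*1,y,100+r*np.sin(a)+n*np.cos(a))
for a in(0,.1,.15,.2,.25):
  print(a,[(proj(b,cov(a,115,y,10))[0]-[280,130])*7 for y in(80,-80)])
cv2.imwrite("pics/c6.png",crop(b,280,130,390,210,7))
E
```

```text
t11.10 pos [483.7 -45.4  70.1] yaw -0.089 shift xyz mm [-2.8 -0.2  0.1] turn 0.001 F [1.6 0.7 3.9] w 20.0 g 30.0 q [-0.12  0.51  2.03  0.    0.6   1.54]
0 [array([356.79111128, 386.31536932]), array([550.82478652, 217.93159285])]
0.1 [array([353.95406714, 361.45014034]), array([549.00399097, 194.26025347])]
0.15 [array([351.62503397, 348.76943535]), array([547.22475109, 182.22529571])]
0.2 [array([348.69219948, 335.97013757]), array([544.86796366, 170.10176865])]
0.25 [array([345.16046423, 323.08837385]), array([541.93721626, 157.92372116])]
```

View pics/c6.png

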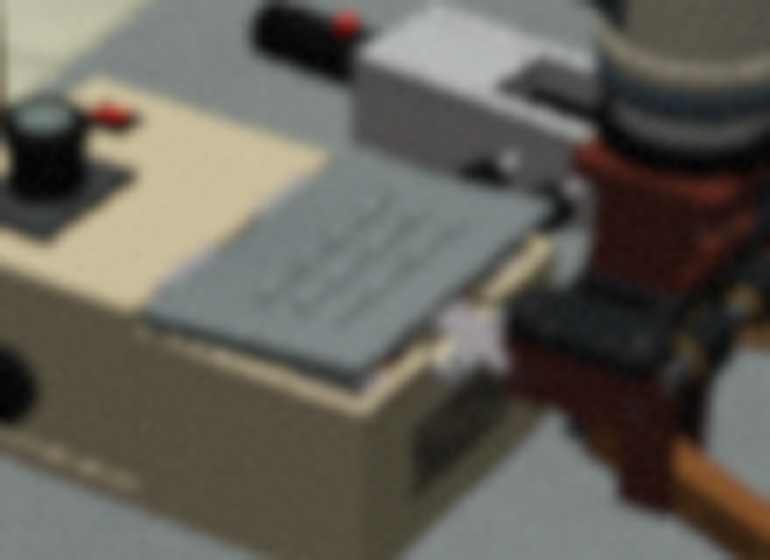

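The crop shows the cover ajar: its front corner is at (360,375) with a gap above the rim, and the ledge is at (475,335). The force has dropped from 8.8 to 3.9 N, so the catch has let go. I'll slide the blade a bit further in along its own slope, then raise the hand so it lifts from under the cover.

{"name": "arm_command", "arguments": {"series": [{"linear": [0.004, 0, -0.0015], "turn": 0}, {"linear": [0.004, 0, -0.0015], "turn": 0}, {"linear": [0.004, 0, -0.0015], "turn": 0}, {"linear": [0.004, 0, -0.001], "turn": 0}, {"linear": [0, 0, 0], "turn": 0}]}}

```text
t: 11.65
ee_pos: [493.6, -46.2, 73.9]
orientation: [-3.138, 0.14, 0.013]
ft_force: [-8.3, 0.5, 2.2]
width: 19.7
grasp_force: 30.0
```

```bash
cat >> h.py <<'E'
c_,s_=np.cos(-.09),np.sin(-.09)
W=lambda x,y,z:(579+c_*x-s_*y,-54+s_*x+c_*y,z)
def spec(p): d=np.array(p)-[579,-54,0]; return np.array([c_*d[0]+s_*d[1],-s_*d[0]+c_*d[1],d[2]])
def cov(a,r,y,n=0): return W(115-r*np.cos(a)+n*np.sin(a),y,100+r*np.sin(a)+n*np.cos(a))
def st():
    o,p,y=pose();print("t%.2f spec"%o["t"],spec(p).round(1),"yaw %.3f F"%y,np.round(o["ft_force"],1),"M",np.round(o["moment"],2),"w %.1f g %.1f"%(o["width"],o["grasp_force"]))
def cangle(tag):
    "cover angle from the side view: best overlap of grey plate side strip edges"
    b=load(tag);g=cv2.GaussianBlur(cv2.cvtColor(b["frame"],cv2.COLOR_BGR2GRAY),(3,3),0).astype(float)
    gx,gy=cv2.Sobel(g,cv2.CV_64F,1,0),cv2.Sobel(g,cv2.CV_64F,0,1);best=[]
    for a in np.arange(0,1.9,.02):
        sc=0
        for P,Q in((cov(a,115,80,10),cov(a,10,80,10)),(cov(a,115,80,10),cov(a,115,-80,10))):
            u,v=proj(b,P)[0],proj(b,Q)[0];n=np.array([v[1]-u[1],u[0]-v[0]]);n/=np.linalg.norm(n)
            X=(u+np.linspace(.03,.97,60)[:,None]*(v-u)).astype(np.float32)
            s=lambda m:cv2.remap(m,X[:,:1],X[:,1:],cv2.INTER_LINEAR)[:,0]
            sc+=np.abs(s(gx)*n[0]+s(gy)*n[1]).mean()
        best.append((round(sc,1),round(a,2)))
    print("angle candidates",sorted(best)[-4:])
E
python3 - <<'E'
from h import *
st();cangle("d5");cangle("d6");grab("side","d7");cangle("d7")
E
```

```text
t11.65 spec [-85.8   0.1  73.9] yaw -0.089 F [-8.3  0.5  2.2] M [0.07 1.04 0.02] w 19.7 g 30.0
angle candidates [(np.float64(171.7), np.float64(0.76)), (np.float64(177.3), np.float64(0.04)), (np.float64(202.8), np.float64(0.02)), (np.float64(204.5), np.float64(0.0))]
angle candidates [(np.float64(201.5), np.float64(0.06)), (np.float64(202.7), np.float64(0.12)), (np.float64(246.3), np.float64(0.1)), (np.float64(251.8), np.float64(0.08))]
angle candidates [(np.float64(219.2), np.float64(0.16)), (np.float64(224.1), np.float64(0.1)), (np.float64(263.9), np.float64(0.14)), (np.float64(269.0), np.float64(0.12))]
```

The image fit puts the cover at about 0.13 rad, past the 0.09 catch, so the cover is free. Next I raise the hand.

{"name": "arm_command", "arguments": {"series": [{"linear": [0, 0, -0.006], "turn": 0}, {"linear": [0, 0, -0.008], "turn": 0}, {"linear": [0, 0, -0.008], "turn": 0}, {"linear": [0, 0, -0.008], "turn": 0}, {"linear": [0, 0, -0.008], "turn": 0}, {"linear": [0, 0, -0.008], "turn": 0}, {"linear": [0, 0, 0], "turn": 0}]}}

```text
t: 12.4
ee_pos: [497.9, -46.6, 122.5]
orientation: [3.138, -0.14, 0.003]
ft_force: [-0.7, -0.8, -0.9]
width: 19.5
grasp_force: 30.0
```

```bash
python3 - <<'E'
from h import *
st();grab("side","d8");cangle("d8")
E
```

```text
t12.40 spec [-81.5   0.  122.5] yaw -0.089 F [-0.7 -0.8 -0.9] M [ 0.03  0.1  -0.02] w 19.5 g 30.0
angle candidates [(np.float64(224.8), np.float64(0.0)), (np.float64(234.2), np.float64(0.42)), (np.float64(261.6), np.float64(0.46)), (np.float64(275.5), np.float64(0.44))]
```

{"name": "arm_command", "arguments": {"series": [{"linear": [0.003, 0, -0.007], "turn": 0}, {"linear": [0.003, 0, -0.007], "turn": 0}, {"linear": [0.004, 0, -0.007], "turn": 0}, {"linear": [0.004, 0, -0.007], "turn": 0}, {"linear": [0.004, 0, -0.007], "turn": 0}, {"linear": [0.004, 0, -0.007], "turn": 0}, {"linear": [0, 0, 0], "turn": 0}]}}

```text
t: 13.15
ee_pos: [520.7, -48.7, 164.5]
orientation: [3.138, -0.14, 0.005]
ft_force: [0.0, 0.8, -1.3]
width: 19.8
grasp_force: 30.0
```

```bash
python3 - <<'E'
from h import *
st();b=grab("side","d9");cangle("d9")
cv2.imwrite("pics/c9.png",crop(b,270,80,400,180,6))
E
```

```text
t13.15 spec [-58.5   0.  164.5] yaw -0.089 F [ 0.   0.8 -1.3] M [ 0.06  0.03 -0.03] w 19.8 g 30.0
angle candidates [(np.float64(380.0), np.float64(0.84)), (np.float64(412.4), np.float64(0.9)), (np.float64(452.3), np.float64(0.86)), (np.float64(461.5), np.float64(0.88))]
```

View pics/c9.png

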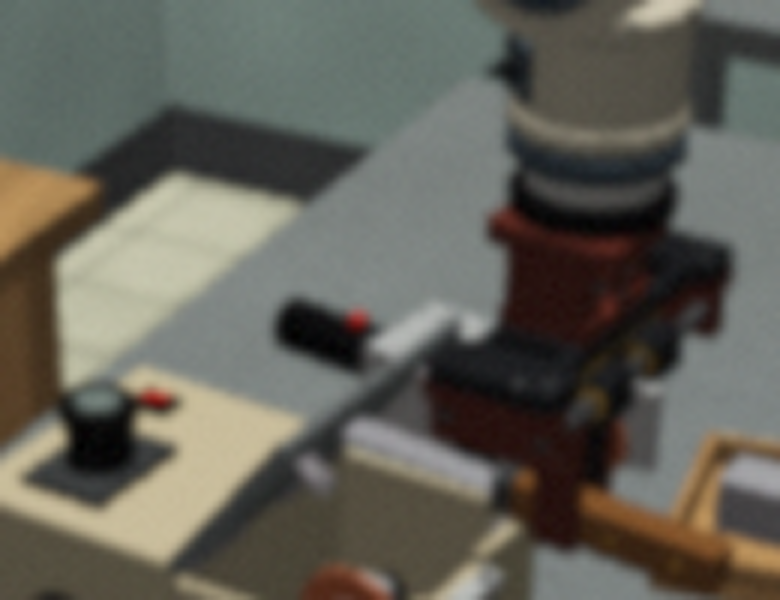

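The cover stands at about 0.88 rad, and the blade is level under it with its tip around (350,435), well above the copper disc at (340,585). I'll continue the arc.

{"name": "arm_command", "arguments": {"series": [{"linear": [0.004, 0, -0.004], "turn": 0}, {"linear": [0.005, 0, -0.004], "turn": 0}, {"linear": [0.005, 0, -0.004], "turn": 0}, {"linear": [0.005, 0, -0.004], "turn": 0}, {"linear": [0.005, 0, -0.003], "turn": 0}, {"linear": [0.005, 0, -0.002], "turn": 0}, {"linear": [0.005, 0, -0.001], "turn": 0}, {"linear": [0.005, 0, 0], "turn": 0}, {"linear": [0.005, 0, 0], "turn": 0}, {"linear": [0, 0, 0], "turn": 0}]}}

```text
t: 14.2
ee_pos: [564.3, -52.6, 185.5]
orientation: [3.138, -0.14, 0.003]
ft_force: [0.7, -0.5, -1.3]
width: 19.9
grasp_force: 30.0
```

```bash
python3 - <<'E'
from h import *
st();b=grab("side","d10");cangle("d10")
E
```

```text
t14.20 spec [-1.470e+01  1.000e-01  1.855e+02] yaw -0.089 F [ 0.7 -0.5 -1.3] M [ 0.06 -0.04  0.05] w 19.9 g 30.0
angle candidates [(np.float64(286.1), np.float64(1.44)), (np.float64(286.8), np.float64(1.38)), (np.float64(293.8), np.float64(1.4)), (np.float64(294.9), np.float64(1.42))]
```

{"name": "arm_command", "arguments": {"series": [{"linear": [0.004, 0, 0], "turn": 0}, {"linear": [0.004, 0, 0], "turn": 0}, {"linear": [0.004, 0, 0], "turn": 0}, {"linear": [0.004, 0, 0], "turn": 0}, {"linear": [0.004, 0, 0], "turn": 0}, {"linear": [0.004, 0, 0], "turn": 0}, {"linear": [0, 0, 0], "turn": 0}]}}

```text
t: 14.95
ee_pos: [587.6, -54.7, 185.1]
orientation: [3.138, -0.14, 0.001]
ft_force: [0.5, 0.3, -0.7]
width: 19.9
grasp_force: 30.0
```

```bash
python3 - <<'E'
from h import *
st();b=grab("side","d11");cangle("d11")
E
```

```text
t14.95 spec [8.600e+00 1.000e-01 1.851e+02] yaw -0.089 F [ 0.5  0.3 -0.7] M [0.02 0.02 0.08] w 19.9 g 30.0
angle candidates [(np.float64(229.7), np.float64(1.76)), (np.float64(232.8), np.float64(1.6)), (np.float64(233.5), np.float64(1.58)), (np.float64(262.1), np.float64(0.0))]
```

{"name": "arm_command", "arguments": {"series": [{"linear": [0.003, 0, 0], "turn": 0}, {"linear": [0.003, 0, 0], "turn": 0}, {"linear": [0, 0, 0], "turn": 0}]}}

```text
t: 15.3
ee_pos: [591.5, -55.0, 184.7]
orientation: [-3.138, 0.14, 0.006]
ft_force: [-7.5, 0.8, 1.1]
width: 19.6
grasp_force: 30.0
```

{"name": "arm_command", "arguments": {"series": [{"linear": [0.003, 0, 0], "turn": 0}, {"linear": [0.002, 0, 0], "turn": 0}, {"linear": [0, 0, 0], "turn": 0}]}}

```text
t: 15.6
ee_pos: [592.8, -55.1, 183.3]
orientation: [-3.138, 0.14, 0.019]
ft_force: [-14.7, 1.1, 0.8]
width: 19.8
grasp_force: 30.0
```

The force reached 14.7 N with hardly any further travel, so the cover is at its stop. Next I withdraw and check that it stays there.

{"name": "arm_command", "arguments": {"series": [{"linear": [-0.008, 0, 0], "turn": 0}, {"linear": [-0.02, 0, 0], "turn": 0}, {"linear": [-0.03, 0, 0], "turn": 0}, {"linear": [-0.03, 0, 0], "turn": 0}, {"linear": [-0.03, 0, 0], "turn": 0}, {"linear": [-0.025, 0, 0], "turn": 0}, {"linear": [0, 0, 0], "turn": -0.047}, {"linear": [0, 0, 0], "turn": -0.047}, {"linear": [0, 0, 0], "turn": -0.047}, {"linear": [0, 0, 0], "turn": 0}]}}

```text
t: 16.6
ee_pos: [456.3, -43.0, 185.8]
orientation: [3.14, 0.082, 0.004]
ft_force: [-0.5, -0.2, -0.5]
width: 19.5
grasp_force: 30.0
```

```bash
python3 - <<'E'
from h import *
st();b=grab("side","d12");cangle("d12");plan((460,336,60),0.053)
w=grab("wrist","w12")
# pitch of blade: ferrule/blade boundary and blade half-widths in wrist view vs w4 (level)
for tag in("w4","w12"):
    d=load(tag);g=d["frame"].astype(float).mean(2);row=[]
    for y in(10,60,110,150):
        r=np.diff(cv2.GaussianBlur(g,(5,5),0)[y,270:380]);row.append((y,270+r.argmax(),270+r.argmin()))
    col=np.diff(cv2.GaussianBlur(g,(5,5),0)[100:330,325]);print(tag,row,"ferrule row",100+col.argmin(),"handle row",100+col.argmax())
E
```

```text
t16.60 spec [-123.2   -0.   185.8] yaw 0.052 F [-0.5 -0.2 -0.5] M [ 0.04  0.06 -0.02] w 19.5 g 30.0
angle candidates [(np.float64(250.5), np.float64(1.76)), (np.float64(253.4), np.float64(1.8)), (np.float64(255.6), np.float64(1.78)), (np.float64(265.0), np.float64(0.0))]
t16.65 pos [456.2 -43.  185.7] yaw 0.051 shift xyz mm [  23.9 -378.2  125.7] turn -0.002 F [ 0.6  0.5 -1.2] w 20.3 g 30.0 q [-0.12  0.26  2.03  0.    0.84  1.4 ]
w4 [(10, np.int64(300), np.int64(348)), (60, np.int64(301), np.int64(347)), (110, np.int64(302), np.int64(346)), (150, np.int64(302), np.int64(345))] ferrule row 177 handle row 207
w12 [(10, np.int64(287), np.int64(350)), (60, np.int64(299), np.int64(349)), (110, np.int64(301), np.int64(348)), (150, np.int64(302), np.int64(347))] ferrule row 184 handle row 215
```

The cover holds at about 1.78–1.8 rad. The blade is only a few degrees tip-up, so I'll carry it back over the mat.

{"name": "arm_command", "arguments": {"series": [{"linear": [0.003, -0.02, 0], "turn": 0}, {"linear": [0.003, -0.04, 0.005], "turn": 0}, {"linear": [0.003, -0.043, 0.01], "turn": 0}, {"linear": [0.003, -0.043, 0.01], "turn": 0}, {"linear": [0.003, -0.043, 0.01], "turn": 0}, {"linear": [0.003, -0.043, 0.01], "turn": 0}, {"linear": [0.003, -0.043, 0.01], "turn": 0}, {"linear": [0.003, -0.043, 0.01], "turn": 0}, {"linear": [0.003, -0.04, 0.01], "turn": 0}, {"linear": [0.003, -0.02, 0.01], "turn": 0}]}}

```text
t: 17.7
ee_pos: [466.1, 339.8, 99.9]
orientation: [-3.139, -0.083, -0.003]
ft_force: [0.4, 0.0, -1.0]
width: 19.8
grasp_force: 30.0
```

{"name": "arm_command", "arguments": {"series": [{"linear": [0, 0, 0.02], "turn": 0}, {"linear": [0, 0, 0.015], "turn": 0}, {"linear": [0, 0, 0.01], "turn": 0}, {"linear": [0, 0, 0], "turn": 0}]}}

```text
t: 18.1
ee_pos: [465.0, 335.1, 53.7]
orientation: [3.139, 0.08, -0.004]
ft_force: [0.2, 0.1, -0.6]
width: 19.9
grasp_force: 30.0
```

```bash
python3 - <<'E'
from h import *
plan((467,336,24),0.053)
E
```

```text
t18.10 pos [465.  335.1  53.7] yaw 0.051 shift xyz mm [ 2.  -0.8 29.7] turn -0.002 F [ 0.2  0.1 -0.6] w 19.9 g 30.0 q [ 0.6   0.62  1.84 -0.    0.68  2.12]
```

{"name": "arm_command", "arguments": {"series": [{"linear": [0, 0, 0.005], "turn": 0}, {"linear": [0, 0, 0.005], "turn": 0}, {"linear": [0, 0, 0.004], "turn": 0}, {"linear": [0, 0, 0.004], "turn": 0}, {"linear": [0, 0, 0.003], "turn": 0}, {"linear": [0, 0, 0.003], "turn": 0}, {"linear": [0, 0, 0.002], "turn": 0}, {"linear": [0, 0, 0.001], "turn": 0}, {"linear": [0, 0, 0], "turn": 0}]}}

```text
t: 19.0
ee_pos: [465.7, 336.2, 28.2]
orientation: [3.14, 0.081, -0.0]
ft_force: [-0.7, -0.7, 0.7]
width: 19.8
grasp_force: 30.0
```

{"name": "arm_command", "arguments": {"series": [{"linear": [0, 0, 0.001], "turn": 0}, {"linear": [0, 0, 0.001], "turn": 0}, {"linear": [0, 0, 0], "turn": 0}]}}

```text
t: 19.3
ee_pos: [466.2, 336.3, 26.5]
orientation: [-3.14, -0.081, -0.001]
ft_force: [1.0, -0.5, 4.7]
width: 19.6
grasp_force: 30.0
```

{"name": "arm_command", "arguments": {"series": [{"linear": [0, 0, 0.001], "turn": 0}, {"linear": [0, 0, 0.001], "turn": 0}, {"linear": [0, 0, 0], "turn": 0}, {"linear": [0, 0, 0], "turn": 0}]}}

```text
t: 19.7
ee_pos: [466.3, 336.5, 24.3]
orientation: [-3.14, -0.081, -0.002]
ft_force: [4.0, -0.8, 4.5]
width: 19.7
grasp_force: 30.0
```

{"name": "arm_command", "arguments": {"series": [{"linear": [0, 0, 0], "turn": 0}, {"linear": [0, 0, 0], "turn": 0}, {"linear": [0, 0, 0], "turn": 0}, {"linear": [0, 0, 0], "turn": 0}, {"linear": [0, 0, 0], "turn": 0}, {"linear": [0, 0, 0], "turn": 0}, {"linear": [0, 0, 0], "turn": 0}, {"linear": [0, 0, 0], "turn": 0}], "jaw": 1}}

```text
t: 20.5
ee_pos: [465.8, 336.2, 24.2]
orientation: [3.141, 0.081, -0.0]
ft_force: [1.2, 0.2, 0.9]
width: 80.8
grasp_force: 0.0
```

{"name": "arm_command", "arguments": {"series": [{"linear": [0, 0, -0.01], "turn": 0}, {"linear": [0, 0, -0.02], "turn": 0}, {"linear": [0, 0, -0.03], "turn": 0}, {"linear": [0, 0, -0.035], "turn": 0}, {"linear": [0, 0, 0], "turn": 0}, {"linear": [0, 0, 0], "turn": 0}]}}

```text
t: 21.1
ee_pos: [466.3, 336.5, 120.6]
orientation: [-3.139, -0.081, -0.003]
ft_force: [0.4, -0.3, -0.3]
width: 87.4
grasp_force: 0.0
```

```bash
python3 - <<'E'
from h import *
st();b=grab("side","d13");cangle("d13");d=grab("wrist","w13");e=load("w3");K=pose()[1];print(K)
for tag in("w3","w13"):
    d=load(tag);g=cv2.GaussianBlur(d["frame"].astype(float).mean(2),(5,5),0);row=[]
    for y in(50,100,130,200,260):
        r=np.diff(g[y,270:380]);row.append((y,int(270+r.argmax()),int(270+r.argmin())))
    col=np.diff(g[5:310,323]);print(tag,row,"tip",5+col[:60].argmax(),"ferrule",5+col[80:190].argmin()+80,"end",5+col[230:].argmin()+230)
E
```

```text
t21.10 spec [-147.4  378.8  120.6] yaw 0.052 F [ 0.4 -0.3 -0.3] M [0.02 0.05 0.03] w 87.4 g 0.0
angle candidates [(np.float64(190.0), np.float64(1.82)), (np.float64(191.4), np.float64(1.76)), (np.float64(198.0), np.float64(1.8)), (np.float64(198.2), np.float64(1.78))]
[465.21744081 335.801638   118.70270605]
w3 [(50, 307, 336), (100, 307, 335), (130, 308, 335), (200, 309, 334), (260, 311, 334)] tip 22 ferrule 145 end 290
w13 [(50, 309, 339), (100, 310, 338), (130, 310, 338), (200, 312, 336), (260, 312, 336)] tip 24 ferrule 146 end 291
```

The blade lies flat on the mat almost exactly where it started. I'll check the cover angle from the second camera before handing in.

```bash
python3 - <<'E'
from h import *
grab("scene","s13");cangle("s13")
a,b=load("s1")["frame"].astype(int),load("s13")["frame"].astype(int)
m=(np.abs(a-b).max(2)>40).astype(np.uint8);n,_,s,_=cv2.connectedComponentsWithStats(cv2.dilate(m,np.ones((3,3))));print([tuple(map(int,x)) for x in s[1:] if x[4]>25])
E
```

```text
angle candidates [(np.float64(269.0), np.float64(1.4)), (np.float64(286.3), np.float64(1.42)), (np.float64(300.4), np.float64(1.8)), (np.float64(332.8), np.float64(1.82))]
[(214, 0, 57, 48, 1321), (272, 0, 8, 13, 83), (295, 0, 16, 19, 214), (350, 0, 92, 159, 7895), (0, 10, 23, 15, 135), (248, 24, 44, 38, 885), (0, 26, 68, 72, 1329), (276, 29, 8, 4, 27), (44, 43, 5, 7, 31), (258, 53, 12, 6, 52), (0, 69, 8, 9, 46), (224, 202, 66, 22, 1188), (214, 223, 77, 23, 1436)]
```

Both cameras put the cover at about 1.8 rad, and nothing else on the bench has changed. Handing in.

```bash
python3 -c "
from workcell import ctrl
print(ctrl.close_job())"
```

```text
the job is handed in; nothing more can be done
None
```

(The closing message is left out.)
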